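# Tip the castings out of the jeweller's tilt tray

## Task

Take the wooden paddle at the free edge of the hinged tilt tray and lift it until all four castings have slid out into the steel catch pan, then lower the tray gently until it is fully down again and let go. Do not let the tray drop or press it down hard, do not drag its stand along the bench, and leave the pan and the other bench things where they are.

Things in the scene. Friction and masses are not known exactly. Their poses are not given: they have to be found in the camera images.
- stand: Dark steel stand of the tilt tray, loose on the bench, 2.4 kg; pulled sideways with about 10 N it slides. Base 170 (x) x 200 (y) x 12 mm, covering y -110 to +90 mm; cheeks 116 mm high at its +y end carry the hinge, which runs along x at y = +90, 100 mm above the bench. Handle on the -y side, catch pan on the +y side. Origin: on the bench below the tray; z up.
- tray (a joint): Tilt of the aluminium tray (rad): 0 = level, fully down on its stop; grows as the handle edge is lifted; upper stop 1.2. Let go, it falls shut by its own weight (about 0.45 kg; light hinge friction). The castings begin to slide somewhere between 0.35 and 0.8; hidden friction decides.
- tray_hinge (a point): On the hinge axis, mid-width, level with the tray's floor surface. Axes are the tray's and tilt with it: x along the hinge, y from handle to spout, z normal to the floor. Tray 138 mm wide; floor 4 mm thick, from y = -170 mm (handle end) to the open spout at y = +50; side walls 20 mm high, handle-end wall 10 mm.
- tray_handle (a point): Grasp point in the wooden paddle: a flat board 44 mm wide (along the hinge), 8 thick, 60 long, leaning outwards 40 degrees from vertical when the tray is level: root to upper end is (0, -0.643, 0.766) in the tray's axes. The point is mid-thickness, 18 mm below the upper end, at (0, -222, 30) mm from tray_hinge in those axes; 130 mm above the bench. Axes as tray_hinge.
- table: The dark wooden bench top the stand rests on, top at height 0, 35 mm thick. Fixed.
- pan: Open steel catch pan on the bench under the spout, 200 (x) x 170 (y) x 40 mm high, walls and floor 4 mm, 0.7 kg, loose. Origin: centre of its underside.
- disc: Steel disc blank, 28 mm across, 6 mm thick, about 30 g. Origin: centre of its underside. The four castings start lying flat in the tray in any order.
- ring_blank: Steel ring blank, 28 mm outside, 18 mm inside, 8 mm high, about 22 g. Origin: centre of its underside.
- ingot: Small steel bar, 42 x 16 x 9 mm, about 55 g. Origin: centre of its underside.
- plate: Small flat steel plate, 30 x 24 x 5 mm, about 32 g. Origin: centre of its underside.
- jar: Amber glass jar with a steel lid, 52 mm across, 65 mm high, standing beside the tray. Leave it. Origin: centre of its underside.
- bench_block: Polished square steel bench block, 64 x 64 x 22 mm. Leave it. Origin: centre of its underside.
- bench_brush: Bench brush lying on the bench on the handle side of the tray. Leave it. Origin: its underside.
Not all that is in view belongs to the job. Leave any orange look-alike of the plate alone.

How it is judged (in metres and radians):
On the way:
1. with the tray still tipped up (more than 0.2 rad) all four castings have slid into the pan (value of joint tray above 0.2 rad and x of disc in the frame of pan between -0.098 and 0.098 m and y of disc in the frame of pan between -0.083 and 0.083 m and z of each of disc, ring_blank, ingot, plate in the frame of pan below 0.045 m and x of ring_blank in the frame of pan between -0.098 and 0.098 m and y of ring_blank in the frame of pan between -0.083 and 0.083 m and x of ingot in the frame of pan between -0.098 and 0.098 m and y of ingot in the frame of pan between -0.083 and 0.083 m and x of plate in the frame of pan between -0.098 and 0.098 m and y of plate in the frame of pan between -0.083 and 0.083 m), for 0.2 s.
At the end, for the whole second after the job is handed in: The tray is fully down (within 0.03 rad), all four castings lie at rest inside the pan (their origins within its walls and less than 45 mm above its underside) (value of joint tray below 0.03 rad and x of disc in the frame of pan between -0.098 and 0.098 m and y of disc in the frame of pan between -0.083 and 0.083 m and z of each of disc, ring_blank, ingot, plate in the frame of pan below 0.045 m and x of ring_blank in the frame of pan between -0.098 and 0.098 m and y of ring_blank in the frame of pan between -0.083 and 0.083 m and x of ingot in the frame of pan between -0.098 and 0.098 m and y of ingot in the frame of pan between -0.083 and 0.083 m and x of plate in the frame of pan between -0.098 and 0.098 m and y of plate in the frame of pan between -0.083 and 0.083 m and linear speed of each of disc, ring_blank, ingot, plate below 0.03 m/s); the robot touches nothing.
It fails at once if the tray was let fall (closing faster than 1.5 rad/s) (velocity of joint tray below -1.5 rad/s).
It fails at once if the stand was dragged or lifted by more than 15 mm (distance of stand from where it was at the start of the episode above 0.015 m).
It fails at once if the tray was pressed or knocked hard onto its stand (stand bearing on the bench with over 65 N; at rest about 28 N) (contact force between stand and table above 65 N).
It fails at once if the pan was pushed by more than 20 mm (distance of pan from where it was at the start of the episode above 0.02 m).
It fails at once if the jar, bench block or brush was moved by more than 20 mm (distance of any of jar, bench_block, bench_brush from where it was at the start of the episode above 0.02 m).
It also fails if it takes over 45 s, if anything falls off the work surface, if the arm or the gripper's body presses on something with over 40 N, if the wrist force passes 120 N, or if a joint passes its speed limit or range.

## Robot

A 6-joint arm with a two-finger parallel gripper is mounted at the origin on the work surface. World frame = base frame: x ahead of the robot, y to its left, z up, the work surface at z = 0. Lengths are in mm, angles in rad, forces in N, time in s.
With the tool pointing down it reaches from about 300 to 775 mm from the base axis. Payload 14.6 kg.
Tool frame: the origin (TCP) lies between the finger pads; the fingertips stand 8 mm ahead of it and the grasp point (between the pads) lies 11 mm behind it; y points along the fingers, x is the direction in which the jaws open and shut, and the axes are right-handed (so a half turn about y gives the same grasp; the last joint's range is limited). The gripper opens to 94 mm and grips with 3 to 60 N. Pads are 16 mm wide; open, the fingers measure 119 mm over their backs; the gripper's body (75 mm by 177 mm) begins 78 mm behind the grasp point.
Start: joints at [-0.067, 0.3, 1.521, -0, 1.321, -0.067], TCP at [549.99, -0.002, 213.446] pointing down, gripper open.
Joint ranges: [-3.03, 3.03], [-0.79, 2.21], [0.23, 2.52], [-1.04, 4.18], [0, 3.07], [-2.55, 2.55]. Speed limits (rad/s): [2.22, 2.22, 2.57, 3.14, 3.14, 3.14].

## Interface

Orientations are given as [roll, pitch, yaw] about the fixed x, y, z axes, in that order (R = Rz(yaw) Ry(pitch) Rx(roll)).
In Python, from cell import read_state, imaging, order gives the robot as it stands. The module is installed in compiled form; this text tells all that it offers.
- The arm moves only by the shell command python3 -m handwheel 'ROWS' [FORCE]. ROWS is JSON, a list that holds one entry, the list of rows, each a list of 7 numbers: the shift along the tool's x, y, z in mm, then the turn, a rotation vector about the tool's x, y, z in degrees, then the opening, from -1 (shut) to 1 (fully open), so that 0 is half open. A call has 1 to 5 rows; each row is the pose to reach, as a shift and turn from the pose measured when the call began, along the tool's axes at that moment; what a row does not reach only later rows make up. A row lasts 1/12 s, in which the tool goes at most 41.7 mm and 7.16 degrees, less where a joint would pass 70% of its speed; a pose out of reach is approached as far as the arm can. A call with a gripper value outside its range is refused whole. The fingers move at their own pace and stop on an object; FORCE is the grip in N (left out, the last holds). Time passes only in rows, so rows that repeat a pose let the fingers close. It gives the time, the measured TCP pose, the force and the opening at its end, in the units of the state.
- read_state(): the state, without advancing time (a new reading comes with each control period).
- imaging.camera(name): name is "scene" or "side" or "wrist"; returns (picture, depth): 480x640x3 uint8, red, green, blue; 480x640 float32, mm along the optical axis (not along the pixel's ray), 0 where there is no reading.
- imaging.get_calibration(name): a dict with "mtx" (3x3 intrinsics, pixels), "world_from_camera" (4x4, takes a point from camera to world coordinates); the wrist camera has in their place "hand_eye" (4x4, takes a point from camera to tool coordinates, whose origin is the TCP and whose axes are the tool frame's). Camera axes: x right, y down, z forward; pixel columns grow to the right and rows downward; lengths in mm; the calibration is good to about 2 mm. The wrist camera is an equidistant fisheye: a pixel r from the principal point sees the ray r / f radians off the axis. A picture is of the moment at which its call begins: read the wrist's pose just before it. get_calibration takes no time and is no camera call.
- order.sign_off(): hands the job in, once; it reports no verdict.
The state is a dict: "clock": time; "joints": joint angles; "qd": joint speeds; "effort": joint torques, N m; "eef_pos": TCP position; "eef_rot": TCP orientation; "wrist_force": force on the tool from outside, world axes, zero at the start; "moment": the same for the moment, N m; "finger_gap": finger opening in mm.
Only numpy, scipy, OpenCV 4.12 (cv2) and the standard library are available. Lean on these libraries where they do the work, as an engineer would, in place of code of your own. Each camera call takes 0.05 s, during which the arm holds its last target.

## Working session

There is one attempt and no reset: what is moved stays moved. The work goes in short steps, Python scripts to look and compute and a shell command to move; the robot and the scene stay as the last step left them, time stands still between calls to the robot, and variables do not carry over. Pictures are saved under pics/ and viewed, and the job is handed in when it is done.

```bash
mkdir -p pics
python3 - <<'E'
from cell import read_state, imaging
import cv2,numpy as np
print(read_state())
for n in ["scene","side","wrist"]:
    p,d=imaging.camera(n); cv2.imwrite(f"pics/{n}0.png",p[:,:,::-1]); np.save(f"pics/{n}0d.npy",d)
    print(n,{k:np.round(v,3).tolist() if hasattr(v,'shape') else v for k,v in imaging.get_calibration(n).items()})
E
```

```text
{'clock': 0.0, 'joints': array([-6.65985499e-02,  3.00484425e-01,  1.52160920e+00, -1.02522545e-05,
        1.32069604e+00, -6.66108109e-02]), 'qd': array([-1.91574297e-03,  6.14922967e-04,  1.59634904e-03, -4.06137915e-05,
       -5.57227517e-04, -1.83083768e-04]), 'effort': array([-1.53750298e-03, -5.31805658e+01, -3.52735734e+01,  7.07558286e-02,
        2.43994006e-02, -4.79655944e-05]), 'eef_pos': array([5.49735235e+02, 1.29085879e-02, 2.12867121e+02]), 'eef_rot': array([-1.57072656e+00,  1.19501591e-03,  1.48459912e-05]), 'wrist_force': array([-0.62518137, -0.3636898 ,  0.98770095]), 'moment': array([4.71284332e-06, 1.57237264e-03, 1.70836072e-02]), 'finger_gap': 93.59389149835901}
scene {'mtx': [[549.216, 0.0, 326.747], [0.0, 549.216, 235.341], [0.0, 0.0, 1.0]], 'world_from_camera': [[0.23, 0.835, -0.499, 1074.392], [0.973, -0.197, 0.119, -207.285], [0.001, -0.513, -0.858, 987.768], [0.0, 0.0, 0.0, 1.0]]}
side {'mtx': [[509.338, 0.0, 323.3], [0.0, 509.338, 240.054], [0.0, 0.0, 1.0]], 'world_from_camera': [[0.953, -0.187, 0.24, 367.685], [-0.304, -0.607, 0.734, -700.739], [0.009, -0.772, -0.635, 648.714], [0.0, 0.0, 0.0, 1.0]]}
wrist {'mtx': [[371.648, 0.0, 323.009], [0.0, 371.648, 239.471], [0.0, 0.0, 1.0]], 'hand_eye': [[1.0, 0.001, -0.001, -0.823], [0.001, -0.283, 0.959, -171.823], [0.0, -0.959, -0.283, 83.817], [0.0, 0.0, 0.0, 1.0]]}
```

View pics/scene0.png

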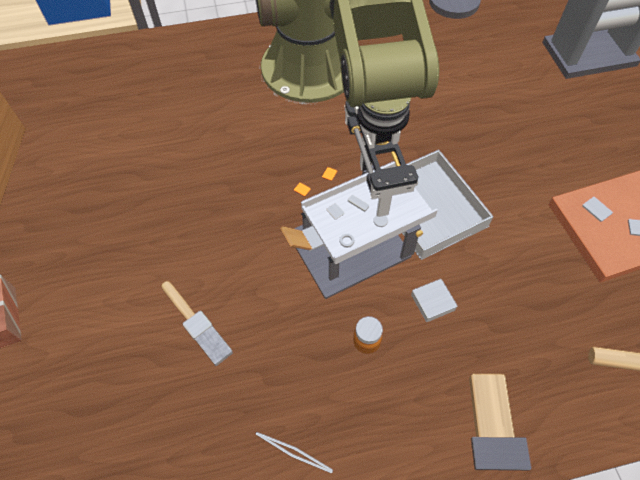

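View pics/side0.png

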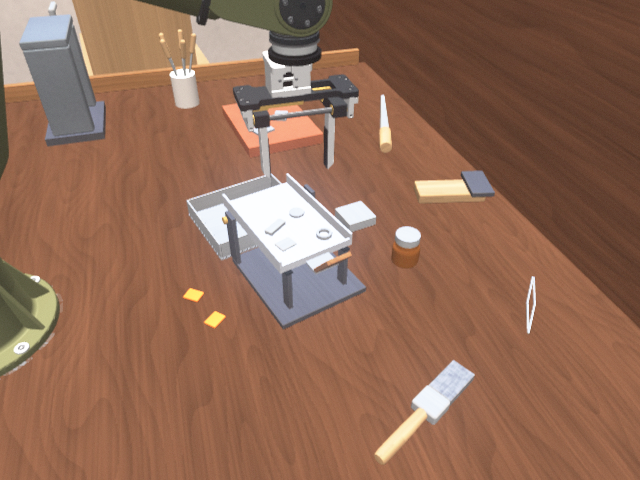

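View pics/wrist0.png

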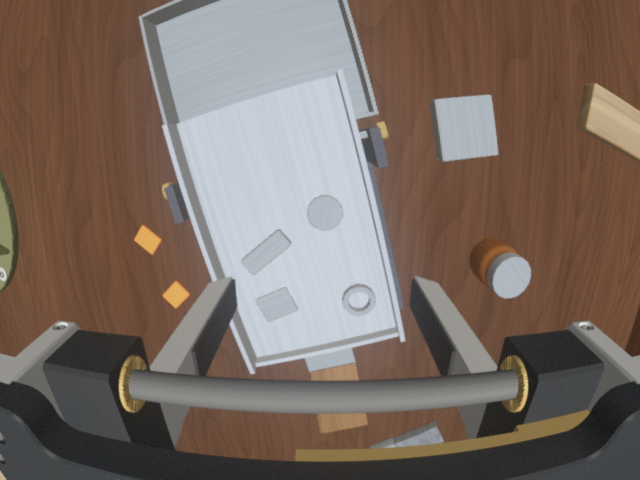

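The scene view shows the paddle at about (297,237). It is also at (332,262) in the side view and (338,398) in the wrist view. The candidates for wood are the paddle, the brush handle (scene 178,300), the mallet/scraper (495,405) and another handle (620,358). The paddle is the only one attached to the tray's edge. I'll measure it with depth.

```bash
cat > h.py <<'E'
import numpy as np,cv2
from cell import read_state, imaging
from scipy.spatial.transform import Rotation as R
def cloud(n,d):
    c=imaging.get_calibration(n);K=c['mtx'];T=c['world_from_camera']
    v,u=np.mgrid[0:480,0:640]
    P=np.stack([(u-K[0,2])/K[0,0]*d,(v-K[1,2])/K[1,1]*d,d],-1)
    return P@T[:3,:3].T+T[:3,3]
def mpose(s): return R.from_euler('xyz',s['eef_rot']).as_matrix(),s['eef_pos']
E
python3 - <<'E'
from h import *
for n,roi in [("scene",(275,220,320,255)),("side",(305,245,360,280))]:
    im=cv2.imread(f"pics/{n}0.png");d=np.load(f"pics/{n}0d.npy");P=cloud(n,d)
    x0,y0,x1,y1=roi
    hsv=cv2.cvtColor(im,cv2.COLOR_BGR2HSV)
    m=(P[...,2]>70)&(P[...,2]<160)&(hsv[...,1]>90)&(d>0); M=np.zeros_like(m);M[y0:y1,x0:x1]=m[y0:y1,x0:x1]
    Q=P[M];print(n,len(Q),Q.mean(0),Q.min(0),Q.max(0))
    w=np.linalg.svd(Q-np.median(Q,0))[2] if 0 else np.linalg.eigh(np.cov((Q-Q.mean(0)).T));print(w[0],w[1].T)
    # tray floor
    hsv=cv2.cvtColor(im,cv2.COLOR_BGR2HSV)
    t=(P[...,2]>92)&(P[...,2]<135)&(hsv[...,1]<50)&(d>0)&(P[...,0]>350)&(P[...,0]<800)&(abs(P[...,1])<250)
    pts=P[t][:,:2].astype(np.float32);print(len(pts),cv2.minAreaRect(pts),pts.min(0),pts.max(0))
    cv2.imwrite(f"pics/{n}m.png",np.where((t|M)[...,None],im,im//4))
    cv2.imwrite(f"pics/{n}c.png",cv2.resize(im[150:330,200:440],None,fx=3,fy=3))
E
```

```text
scene 415 [ 566.85883656 -145.66524166  128.68656067] [ 497.55123509 -169.518692     70.4626143 ] [ 590.54576261 -119.91109685  148.00000262]
[  3.5070594  191.43132588 348.99331323] [[-0.17267013  0.72436883  0.66743901]
 [ 0.96722842  0.25276204 -0.02409432]
 [ 0.18615642 -0.6414056   0.74427457]]
6546 ((535.6928100585938, -16.884689331054688), (174.9507598876953, 268.0523681640625), 14.879186630249023) [ 430.43082 -142.61049] [620.0209  128.94238]
side 143 [ 567.68482779 -160.46478085  138.41280162] [ 538.31281785 -172.27269143   72.02889217] [609.91602433 -81.70824766 145.14368439]
[  4.28308406 186.98950706 431.40774684] [[-0.19334237  0.68294774  0.70441544]
 [-0.86081811  0.22640614 -0.45577674]
 [-0.47075568 -0.69449453  0.54411988]]
7266 ((528.1566772460938, -25.05877685546875), (176.75103759765625, 280.14569091796875), 14.056349754333496) [ 420.19708 -162.93608] [619.32745 127.46915]
```

```bash
cd pics; python3 -c "
import cv2,numpy as np
a=cv2.imread('scenem.png')[150:330,200:440];b=cv2.imread('sidem.png')[150:330,200:440]
cv2.imwrite('m.png',cv2.resize(np.hstack([a,b]),(800,300)))"
```

```text
(no output)
```

View pics/m.png

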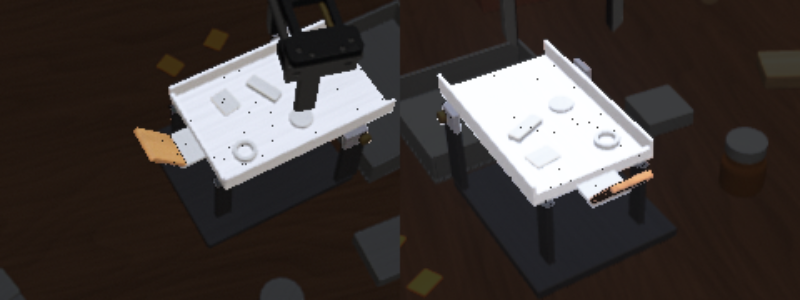

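View pics/scenec.png

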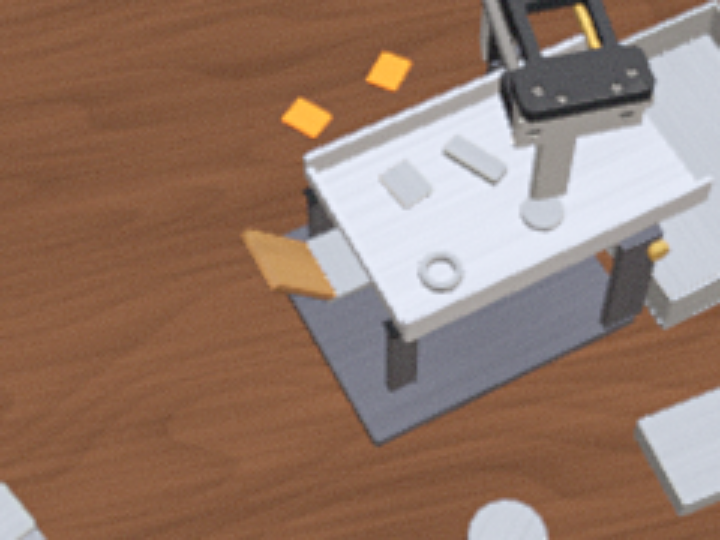

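```bash
cat >> h.py <<'E'
def wray(u,v,s):
    c=imaging.get_calibration('wrist');K=c['mtx'];H=c['hand_eye']
    dx,dy=(u-K[0,2]),(v-K[1,2]);r=np.hypot(dx,dy);th=r/K[0,0]
    d=np.array([np.sin(th)*dx/r,np.sin(th)*dy/r,np.cos(th)])
    Rm,p=mpose(s)
    return Rm@H[:3,:3]@d, Rm@H[:3,3]+p
def onz(u,v,z,s):
    d,o=wray(u,v,s); return o+d*(z-o[2])/d[2]
E
python3 - <<'E'
from h import *
im=cv2.imread("pics/wrist0.png")
cv2.imwrite("pics/wc.png",cv2.resize(im[60:440,130:420],None,fx=2,fy=2)[:600])
cv2.imwrite("pics/wc2.png",cv2.resize(im[260:440,230:430],None,fx=3.3,fy=3.3))
# paddle & tray box from clouds: project on tray axes
for n in ["scene","side"]:
    im=cv2.imread(f"pics/{n}0.png");d=np.load(f"pics/{n}0d.npy");P=cloud(n,d)
    hsv=cv2.cvtColor(im,cv2.COLOR_BGR2HSV)
    t=(P[...,2]>112)&(P[...,2]<126)&(hsv[...,1]<50)&(d>0)&(P[...,0]>400)&(P[...,0]<650)&(abs(P[...,1])<150)
    t[:, :200]=0
    Q=P[t]
    # fit wall lines: split by side
    for yaw in np.radians([13,14,14.5,15,15.5,16]):
        a=np.array([np.cos(yaw),np.sin(yaw)]);b=np.array([-np.sin(yaw),np.cos(yaw)])
        X=Q[:,:2]@a
        L=X[X<np.median(X)] ; print(n,np.degrees(yaw),np.percentile(X,[1,5,25,50,75,95,99]).round(1))
E
```

```text
scene 13.0 [435.3 443.5 447.9 577.8 581.2 591.5 595.6]
scene 14.0 [434.2 442.  445.2 576.1 578.8 590.3 594.5]
scene 14.500000000000002 [433.5 440.8 443.9 575.1 577.7 589.6 593.8]
scene 14.999999999999998 [432.8 439.4 442.5 573.9 576.6 588.8 593.1]
scene 15.5 [432.  438.1 441.2 572.7 575.4 588.1 592.3]
scene 16.0 [431.1 436.2 439.8 571.  574.2 587.3 591.5]
side 13.0 [426.6 432.2 444.5 518.4 578.8 587.9 593.7]
side 14.0 [425.2 430.8 441.9 513.6 576.2 586.8 592.4]
side 14.500000000000002 [424.5 430.  440.6 511.1 574.8 586.2 591.7]
side 14.999999999999998 [423.7 429.3 439.4 508.6 573.6 585.5 591. ]
side 15.5 [423.  428.5 438.2 506.  572.5 584.6 590.2]
side 16.0 [422.2 427.7 437.  503.4 571.4 583.7 589.4]
```

View pics/wc.png

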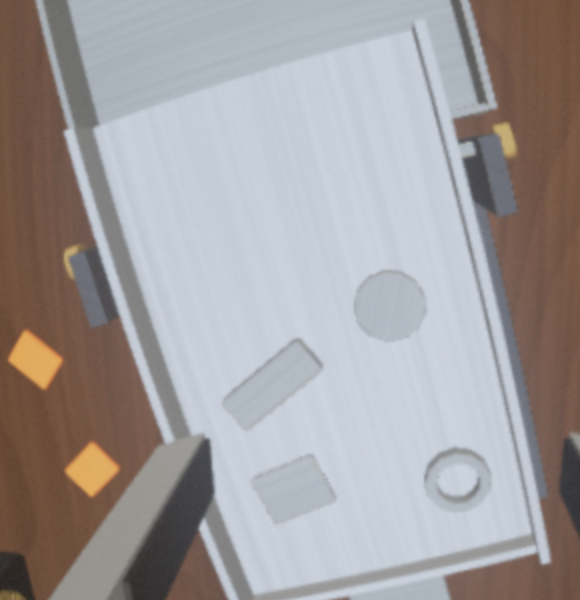

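View pics/wc2.png

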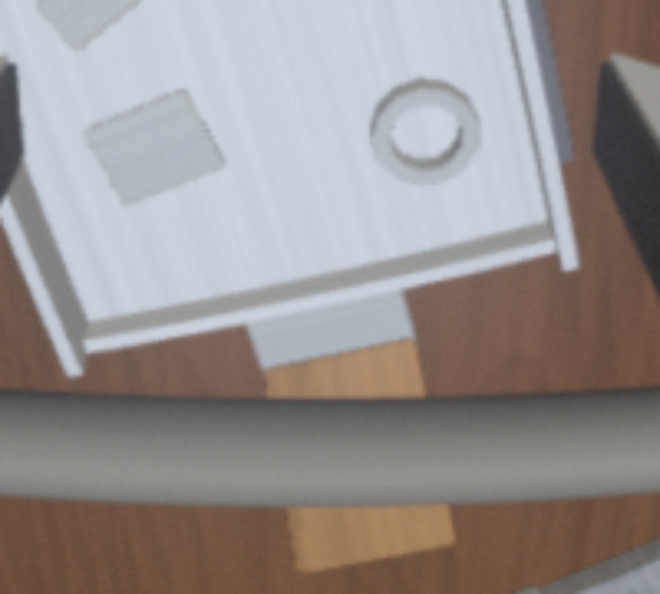

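Run:
```python
from h import *
s=read_state()
px=dict(hl=(253,374.2,120),hr=(402.7,341.8,120),sl=(163.5,126,120),sr=(343,70.5,120),pl=(320.9,433.3,145),pr=(367.9,424.8,145))
W={k:onz(*v,s) for k,v in px.items()}
for k in W: print(k,W[k].round(1))
loc=dict(hl=(-69,-170),hr=(69,-170),sl=(-69,50),sr=(69,50),pl=(-22,-231.5),pr=(22,-231.5))
A=np.array([W[k][:2] for k in loc]);B=np.array([loc[k] for k in loc],float)
a=A-A.mean(0);b=B-B.mean(0);U,S,Vt=np.linalg.svd(b.T@a);Rm=(U@Vt).T
yaw=np.arctan2(Rm[1,0],Rm[0,0]);t=A.mean(0)-Rm@B.mean(0)
print(np.degrees(yaw),t,(A-(B@Rm.T+t)).round(1).tolist(),S.sum()/(b**2).sum())
print("handle",Rm@[0,-222]+t)
# depth-based paddle centre per cam using tray x,y coordinates
for n in ["scene","side"]:
    im=cv2.imread(f"pics/{n}0.png");d=np.load(f"pics/{n}0d.npy");P=cloud(n,d);hsv=cv2.cvtColor(im,cv2.COLOR_BGR2HSV)
    L=np.stack([(P[...,:2]-t)@Rm[:,0],(P[...,:2]-t)@Rm[:,1],P[...,2]],-1)
    m=(hsv[...,1]>110)&(hsv[...,0]<25)&(L[...,2]>95)&(abs(L[...,0])<40)&(L[...,1]<-180)&(L[...,1]>-270)
    q=L[m];print(n,len(q),np.percentile(q,[2,50,98],axis=0).round(1).tolist(), ((q-[0,-222,30+100])@[0,.766,.643]).mean())
    f=(hsv[...,1]<50)&(abs(L[...,0])<50)&(L[...,1]<40)&(L[...,1]>-150)&(abs(L[...,2]-100)<15);print('floor z',np.median(L[f][:,2]))
```

```text
hl [ 486.6 -119.1  120. ]
hr [616.2 -84.4 120. ]
sl [429.6  94.  120. ]
sr [562.7 128.9 120. ]
pl [ 547.  -167.3  145. ]
pr [ 588.4 -157.   145. ]
14.654520861928164 [508.77150802  62.52307306] [[1.6, 0.3], [-2.3, 0.0], [0.2, 0.5], [-0.2, 0.5], [0.9, -0.2], [-0.2, -1.2]] 0.9998582918731674
handle [ 564.93530703 -152.25501633]
scene 409 [[-19.4, -234.8, 104.0], [4.2, -217.1, 131.1], [23.4, -194.7, 146.9]] 3.6856624928902724
floor z 100.93637167295776
side 101 [[-19.4, -237.6, 140.0], [1.2, -234.3, 142.6], [21.5, -231.4, 144.8]] -1.484882092016873
floor z 98.44028719042632
```

```bash
python3 -m handwheel '[[[4,0,-30,0,-5,0,1],[8,0,-70,0,-10,0,1],[12,0,-110,0,-14.6,0,1],[15,0,-152,0,-14.6,0,1],[15,0,-152,0,-14.6,0,1]]]' 15
```

```text
clock: 0.57
eef_pos: [564.4, -157.8, 212.4]
eef_rot: [-1.571, 0.002, 0.251]
wrist_force: [-0.0, 1.2, 0.3]
finger_gap: 94.0
```

```bash
python3 -m handwheel '[[[0,0,0,0,0,0,1]]]' 15
python3 - <<'E'
from h import *
s=read_state();print(s['clock'],s['eef_pos'],s['eef_rot'],s['wrist_force'],s['finger_gap'])
p,d=imaging.camera('wrist');cv2.imwrite('pics/w1.png',p[:,:,::-1])
p,d=imaging.camera('side');cv2.imwrite('pics/s1.png',cv2.resize(p[100:340,180:480,::-1],None,fx=2.5,fy=2.5))
Rm,q=mpose(s);h=np.array([565,-152.3,119]);print('delta tool',Rm.T@(h-q))
E
```

```text
clock: 0.65
eef_pos: [564.2, -159.1, 211.9]
eef_rot: [-1.571, 0.002, 0.248]
wrist_force: [0.1, 0.8, -0.3]
finger_gap: 94.2
0.65 [ 564.17047546 -159.0878352   211.8708141 ] [-1.57058013  0.00234861  0.24808997] [ 0.09957419  0.81830059 -0.30808792] 94.21608136155761
delta tool [ 2.68900939 92.86613117  6.35624422]
```

View pics/w1.png

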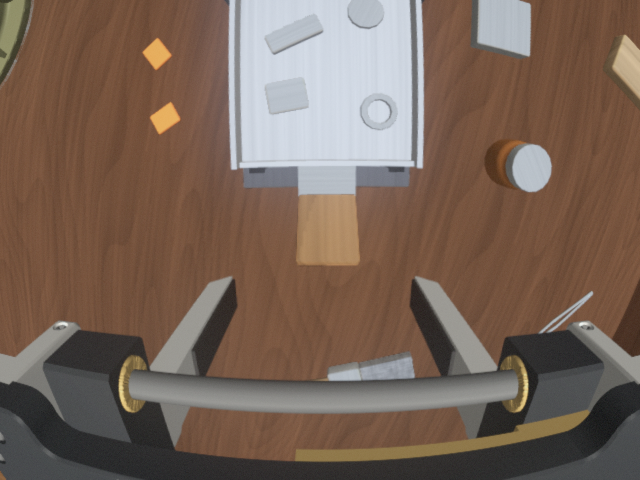

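View pics/s1.png

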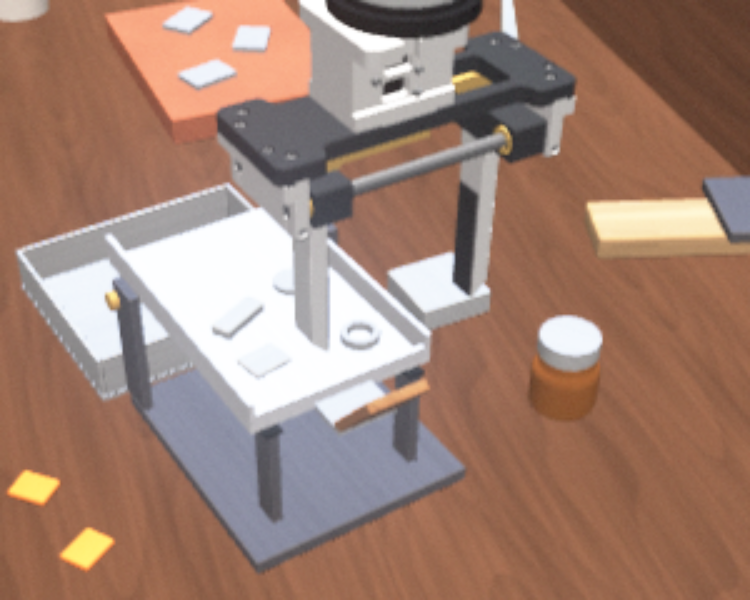

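The wrist view shows the paddle at (298–358, 195–265) with the fingers straddling it. The brush at (370,368) lies low on the bench. Next I'll check the paddle position with a ray.

Run:
```python
from h import *
s=read_state()
Rm,q=mpose(s)
a=onz(298,265,145.5,s);b=onz(358.5,265,145.5,s);m=(a+b)/2;print(a,b,m)
ty=Rm[:,2]; print('handle est',m[:2]+9.5*ty[:2]); print(np.linalg.norm(a-b))
ang=np.degrees(np.arctan2(*(b-a)[1::-1]));print(ang)
```

```text
[ 547.92839104 -166.65503927  145.5       ] [ 588.0717511  -156.37809743  145.5       ] [ 568.00007107 -161.51656835  145.5       ]
handle est [ 565.65207988 -152.31130154]
41.43796435884513
14.359660258172289
```

```bash
python3 -m handwheel '[[[3,10,6,0,-0.4,0,0.5],[3,35,6.5,0,-0.4,0,0.2],[3,60,6.5,0,-0.4,0,0.2],[3,82,6.5,0,-0.4,0,0.2],[3,93,6.5,0,-0.4,0,0.2]]]' 15
```

```text
clock: 1.17
eef_pos: [564.3, -148.8, 115.7]
eef_rot: [-1.569, 0.005, 0.259]
wrist_force: [0.6, 0.6, 0.3]
finger_gap: 64.2
```

```bash
python3 -m handwheel '[[[0,0,0,0,0,0,0.2],[0,0,0,0,0,0,0.2]]]' 15
python3 - <<'E'
from h import *
s=read_state()
Rm,q=mpose(s);h=np.array([565.4,-152.3,119]);print('delta tool',Rm.T@(h-q), s['joints'])
p,d=imaging.camera('wrist');cv2.imwrite('pics/w2.png',p[:,:,::-1])
p,d=imaging.camera('side');cv2.imwrite('pics/s2.png',cv2.resize(p[140:340,180:440,::-1],None,fx=2.8,fy=2.8))
E
```

```text
clock: 1.33
eef_pos: [564.1, -147.6, 115.3]
eef_rot: [-1.568, 0.007, 0.26]
wrist_force: [0.4, -1.0, 1.3]
finger_gap: 56.6
delta tool [-0.03337043 -3.67163168 -4.89043277] [-3.18171539e-01  4.71501629e-01  1.52267855e+00 -1.13466082e-03
  1.15454067e+00 -5.78064861e-01]
```

View pics/w2.png

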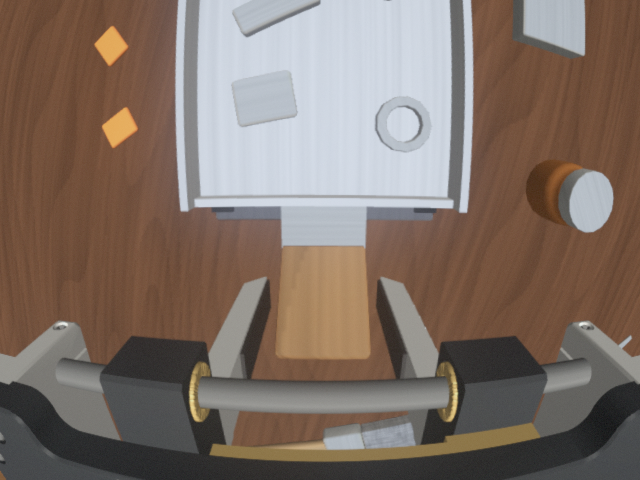

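View pics/s2.png

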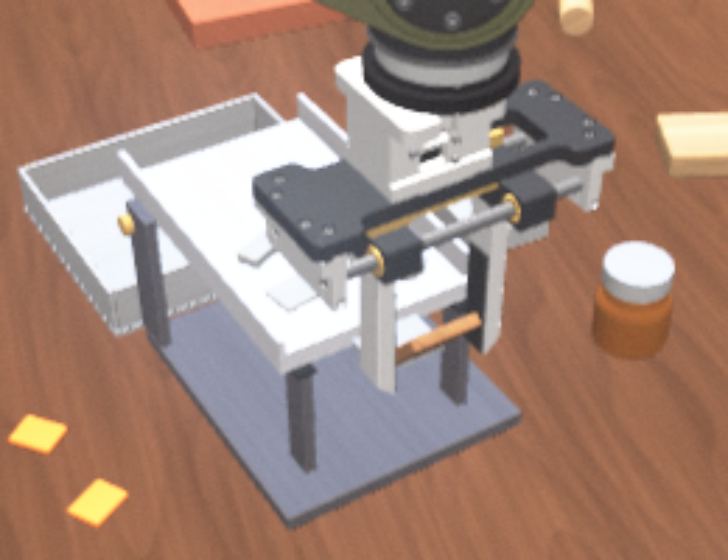

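Fingers straddle the paddle (paddle at 277–370, fingers at 250 and 395). It sits centred, with about a 4 mm offset to correct before closing.

```bash
python3 -m handwheel '[[[0,-3,-4,0,0,0,0.2],[0,-3.5,-4.5,0,0,0,0.2],[0,-3.5,-4.5,0,0,0,0.2]]]' 10;  python3 -m handwheel '[[[0,0,0,0,0,0,0.05],[0,0,0,0,0,0,-0.1],[0,0,0,0,0,0,-0.1],[0,0,0,0,0,0,-0.1]]]' 10
```

```text
clock: 1.68
eef_pos: [566.6, -153.2, 121.6]
eef_rot: [-1.571, 0.002, 0.259]
wrist_force: [1.0, 0.2, -0.7]
finger_gap: 56.7
clock: 2.02
eef_pos: [566.0, -153.6, 121.9]
eef_rot: [-1.571, 0.004, 0.259]
wrist_force: [-7.0, -2.0, 4.4]
finger_gap: 43.7
```

Run:
```python
from h import *
s=read_state();print(s['wrist_force'],s['finger_gap'])
Rm,q=mpose(s);h=np.array([565.4,-152.3,119]);print('delta tool',Rm.T@(h-q))
```

```text
[-7.01397627 -1.97950334  4.41748746] 43.742385738493354
delta tool [-0.2106967   2.86280665  1.40227911]
```

```bash
cat > t.py <<'E'
import sys
from h import *
H=np.array([508.77+.3,62.5,100.]);yaw=np.radians(14.65)
tx=np.array([np.cos(yaw),np.sin(yaw),0]);ty=np.array([-np.sin(yaw),np.cos(yaw),0])
y0=-222-1.4;z0=30+2.9-0 # held point
def hp(th): return H+ty*(y0*np.cos(th)+z0*np.sin(th))+np.array([0,0,-y0*np.sin(th)+z0*np.cos(th)])
def rows(ths,off=(0,0,0)):
    s=read_state();Rm,q=mpose(s);g=q-11*Rm[:,1]
    L=g-H;a=np.arctan2(L[2],-(L@ty))-np.arctan2(z0,-y0)
    print('clock',round(s['clock'],2),'theta est',round(a,3),'r',np.hypot(L[2],L@ty).round(1),'vs',np.hypot(y0,z0).round(1),'side',(L@tx).round(1),'F',s['wrist_force'].round(1),'gap',s['finger_gap'].round(1))
    for t in ths: print(t,(Rm.T@(hp(t)-g)).round(1))
if __name__=="__main__": rows([float(x) for x in sys.argv[1:]])
E
python3 t.py .025 .05 .075 .1 .125
```

```text
Traceback (most recent call last):
  File "t.py", line 12, in <module>
    if __name__=="__main__": rows([float(x) for x in sys.argv[1:]])
                             ~~~~^^^^^^^^^^^^^^^^^^^^^^^^^^^^^^^^^^
  File "t.py", line 10, in rows
    print('clock',round(s['clock'],2),'theta est',round(a,3),'r',np.hypot(L[2],L@ty).round(1),'vs',np.hypot(y0,z0).round(1),'side',(L@tx).round(1),'F',s['wrist_force'].round(1),'gap',s['finger_gap'].round(1))
                                                                                                                                                                                       ^^^^^^^^^^^^^^^^^^^^^
AttributeError: 'float' object has no attribute 'round'
```

```bash
sed -i "s/s\['finger_gap'\].round(1)/round(s['finger_gap'],1)/" t.py; python3 t.py .025 .05 .075 .1 .125
```

```text
clock 2.02 theta est -0.0 r 225.9 vs 225.8 side 0.4 F [-7.  -2.   4.4] gap 43.7
0.025 [-0.5 -5.6  1. ]
0.05 [ -0.5 -11.2   2. ]
0.075 [ -0.5 -16.7   3.2]
0.1 [ -0.5 -22.2   4.5]
0.125 [ -0.5 -27.6   5.9]
```

```bash
python3 -m handwheel '[[[-0.5,-5.6,1,0,0,0,-0.1],[-0.5,-11.2,2,0,0,0,-0.1],[-0.5,-16.7,3.2,0,0,0,-0.1],[-0.5,-22.2,4.5,0,0,0,-0.1],[-0.5,-27.6,5.9,0,0,0,-0.1]]]' 10; python3 t.py .15 .175 .2 .225 .25
python3 - <<'E'
from h import *
p,d=imaging.camera('side');cv2.imwrite('pics/s3.png',cv2.resize(p[140:340,180:440,::-1],None,fx=2.8,fy=2.8))
E
```

```text
clock: 2.43
eef_pos: [564.1, -147.8, 150.0]
eef_rot: [-1.571, 0.004, 0.259]
wrist_force: [2.0, 1.6, -2.5]
finger_gap: 43.8
clock 2.43 theta est 0.127 r 225.7 vs 225.8 side 0.1 F [ 2.   1.6 -2.5] gap 43.8
0.15 [-0.1 -4.9  1.4]
0.175 [ -0.1 -10.3   3.1]
0.2 [ -0.1 -15.6   4.9]
0.225 [ -0.1 -20.9   6.9]
0.25 [ -0.2 -26.1   9. ]
```

View pics/s3.png

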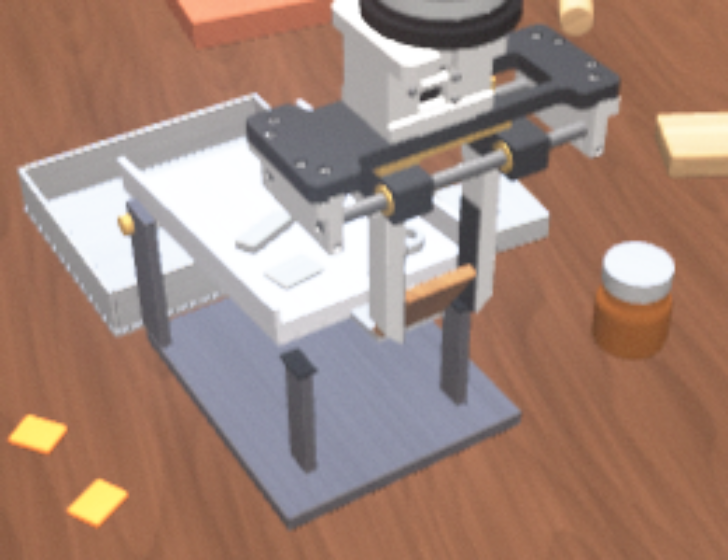

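The tray is off its stop: the post tops are visible at (300,362) and the stand hasn't moved. I'll carry on lifting.

```bash
python3 -m handwheel '[[[0,-4.9,1.4,0,0,0,-0.1],[0,-10.3,3.1,0,0,0,-0.1],[0,-15.6,4.9,0,0,0,-0.1],[0,-20.9,6.9,0,0,0,-0.1],[0,-26.1,9,0,0,0,-0.1]]]' 10; python3 t.py .28 .305 .33 .355 .38
```

```text
clock: 2.9
eef_pos: [561.7, -138.6, 177.5]
eef_rot: [-1.571, 0.004, 0.259]
wrist_force: [0.5, 0.9, -3.6]
finger_gap: 43.9
clock 2.9 theta est 0.256 r 225.9 vs 225.8 side 0.1 F [ 0.5  0.9 -3.6] gap 43.9
0.28 [-0.1 -4.9  2.2]
0.305 [ -0.1 -10.    4.6]
0.33 [ -0.1 -15.    7.2]
0.355 [ -0.1 -20.    9.8]
0.38 [ -0.1 -24.9  12.6]
```

```bash
python3 -m handwheel '[[[0,-4.9,2.2,0,0,0,-0.1],[0,-10,4.6,0,0,0,-0.1],[0,-15,7.2,0,0,0,-0.1],[0,-20,9.8,0,0,0,-0.1],[0,-24.9,12.6,0,0,0,-0.1]]]' 10; python3 t.py .4 .415 .43 .445 .46
python3 - <<'E'
from h import *
p,d=imaging.camera('side');cv2.imwrite('pics/s4.png',cv2.resize(p[120:340,160:440,::-1],None,fx=2.6,fy=2.6))
E
```

```text
clock: 3.32
eef_pos: [558.5, -126.3, 203.0]
eef_rot: [-1.571, 0.004, 0.259]
wrist_force: [0.5, -0.0, -2.4]
finger_gap: 43.8
clock 3.32 theta est 0.382 r 226.0 vs 225.8 side 0.1 F [ 0.5 -0.  -2.4] gap 43.8
0.4 [-0.1 -3.3  2.2]
0.415 [-0.1 -6.2  4. ]
0.43 [-0.1 -9.1  5.8]
0.445 [ -0.1 -11.9   7.7]
0.46 [ -0.1 -14.7   9.6]
```

View pics/s4.png

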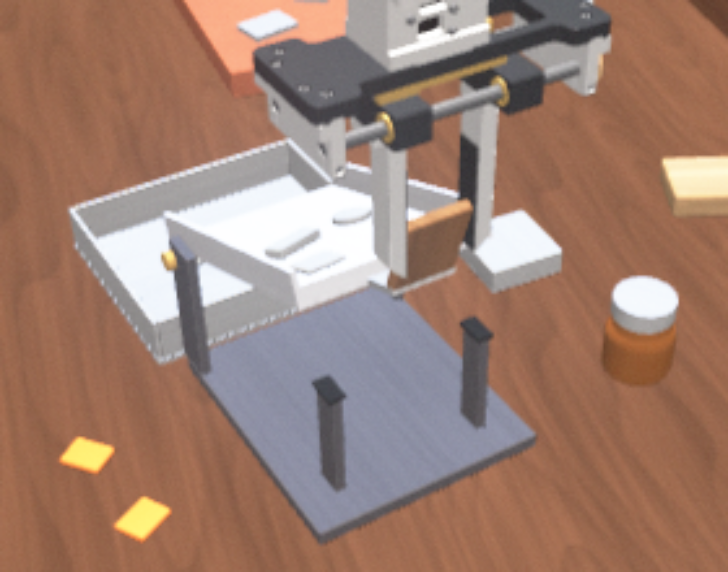

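The castings are still on the floor of the tray (disc at (352,213)) and the paddle is held well. I'll go slower from here.

```bash
python3 -m handwheel '[[[0,-3.3,2.2,0,0,0,-0.1],[0,-6.2,4,0,0,0,-0.1],[0,-9.1,5.8,0,0,0,-0.1],[0,-11.9,7.7,0,0,0,-0.1],[0,-14.7,9.6,0,0,0,-0.1]]]' 10; python3 t.py .48 .495 .51 .525 .54
```

```text
clock: 3.78
eef_pos: [555.9, -116.4, 218.7]
eef_rot: [-1.571, 0.004, 0.259]
wrist_force: [-1.1, -3.0, -2.2]
finger_gap: 43.6
clock 3.78 theta est 0.466 r 225.9 vs 225.8 side 0.1 F [-1.1 -3.  -2.2] gap 43.6
0.48 [-0.1 -2.6  2. ]
0.495 [-0.1 -5.3  4. ]
0.51 [-0.1 -8.   6. ]
0.525 [ -0.1 -10.7   8.1]
0.54 [ -0.1 -13.3  10.2]
```

```bash
python3 -m handwheel '[[[0,-2.6,2,0,0,0,-0.1],[0,-5.3,4,0,0,0,-0.1],[0,-8,6,0,0,0,-0.1],[0,-10.7,8.1,0,0,0,-0.1],[0,-13.3,10.2,0,0,0,-0.1]]]' 10; python3 t.py .56 .575 .59 .605 .62
python3 - <<'E'
from h import *
p,d=imaging.camera('side');a=p[120:320,160:420,::-1];p,d=imaging.camera('wrist');cv2.imwrite('pics/s5.png',np.hstack([cv2.resize(a,(400,308)),cv2.resize(p[:,:,::-1],(400,308))]))
E
```

```text
clock: 4.2
eef_pos: [553.2, -106.4, 232.3]
eef_rot: [-1.571, 0.004, 0.259]
wrist_force: [1.2, -2.2, -1.5]
finger_gap: 44.1
clock 4.2 theta est 0.541 r 225.8 vs 225.8 side 0.0 F [ 1.2 -2.2 -1.5] gap 44.1
0.56 [-0.1 -3.3  2.7]
0.575 [-0.1 -5.8  5. ]
0.59 [-0.1 -8.4  7.2]
0.605 [ -0.1 -10.9   9.5]
0.62 [ -0.1 -13.3  11.8]
```

View pics/s5.png

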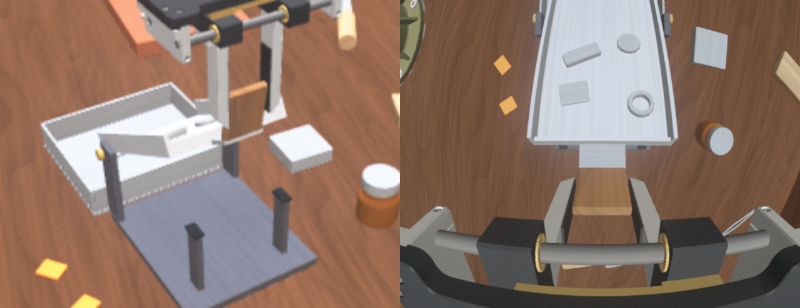

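The castings haven't slid yet: in the wrist panel all four are in their original places, at (581,55), (629,43), (575,93) and (640,103). I'll keep lifting.

```bash
python3 -m handwheel '[[[0,-3.3,2.7,0,0,0,-0.1],[0,-5.8,5,0,0,0,-0.1],[0,-8.4,7.2,0,0,0,-0.1],[0,-10.9,9.5,0,0,0,-0.1],[0,-13.3,11.8,0,0,0,-0.1]]]' 10; python3 t.py .64 .655 .67 .685 .7
python3 - <<'E'
from h import *
p,d=imaging.camera('wrist');cv2.imwrite('pics/s6.png',cv2.resize(p[:240,180:460,::-1],None,fx=2,fy=2))
E
```

```text
clock: 4.72
eef_pos: [550.1, -94.5, 246.0]
eef_rot: [-1.571, 0.004, 0.26]
wrist_force: [0.0, -0.8, -1.7]
finger_gap: 43.8
clock 4.72 theta est 0.623 r 225.8 vs 225.8 side 0.0 F [ 0.  -0.8 -1.7] gap 43.8
0.64 [-0.  -2.8  2.8]
0.655 [-0.  -5.2  5.2]
0.67 [-0.  -7.5  7.6]
0.685 [-0.  -9.8 10.1]
0.7 [ -0.  -12.1  12.6]
```

View pics/s6.png

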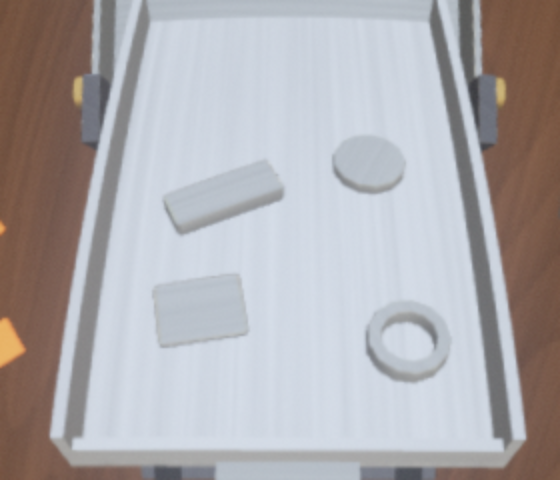

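Still nothing has slid at 0.62 rad, so I'll continue.

```bash
python3 -m handwheel '[[[0,-2.8,2.8,0,0,0,-0.1],[0,-5.2,5.2,0,0,0,-0.1],[0,-7.5,7.6,0,0,0,-0.1],[0,-9.8,10.1,0,0,0,-0.1],[0,-12.1,12.6,0,0,0,-0.1]]]' 10; python3 t.py .71 .72 .73 .74 .75
python3 - <<'E'
from h import *
p,d=imaging.camera('wrist');cv2.imwrite('pics/s7.png',cv2.resize(p[:240,180:460,::-1],None,fx=2,fy=2))
E
```

```text
clock: 5.18
eef_pos: [546.8, -81.7, 258.7]
eef_rot: [-1.571, 0.004, 0.26]
wrist_force: [-1.1, -1.8, -2.5]
finger_gap: 44.2
clock 5.18 theta est 0.704 r 225.9 vs 225.8 side 0.0 F [-1.1 -1.8 -2.5] gap 44.2
0.71 [-0.  -0.9  1.1]
0.72 [-0.  -2.4  2.8]
0.73 [-0.  -3.8  4.5]
0.74 [-0.  -5.2  6.3]
0.75 [-0.  -6.7  8. ]
```

View pics/s7.png

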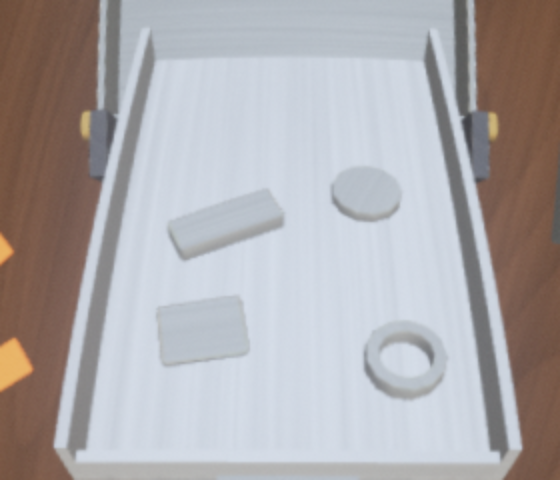

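```bash
python3 -m handwheel '[[[0,-1.5,1.8,0,0,0,-0.1],[0,-3.1,3.7,0,0,0,-0.1],[0,-4.5,5.4,0,0,0,-0.1],[0,-5.9,7.1,0,0,0,-0.1],[0,-7,8.4,0,0,0,-0.1]]]' 10; python3 t.py .77 .78 .79 .80 .81
python3 - <<'E'
from h import *
p,d=imaging.camera('wrist');cv2.imwrite('pics/s8.png',cv2.resize(p[:240,180:460,::-1],None,fx=2,fy=2))
E
```

```text
clock: 5.65
eef_pos: [544.5, -73.0, 266.2]
eef_rot: [-1.57, 0.004, 0.26]
wrist_force: [-1.2, -1.6, -1.6]
finger_gap: 44.0
clock 5.65 theta est 0.756 r 225.9 vs 225.8 side 0.0 F [-1.2 -1.6 -1.6] gap 44.0
0.77 [-0.  -1.9  2.6]
0.78 [-0.  -3.3  4.4]
0.79 [-0.  -4.6  6.2]
0.8 [ 0.  -5.9  8. ]
0.81 [ 0.  -7.2  9.9]
```

View pics/s8.png

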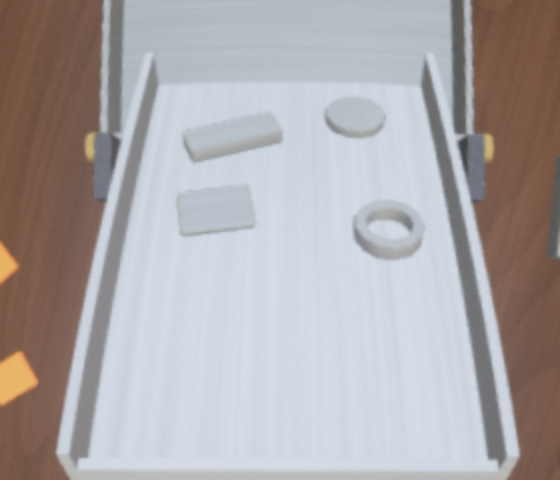

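At about 0.75 rad all four are sliding together towards the spout. I'll hold and let them run.

```bash
python3 -m handwheel '[[[0,0,0,0,0,0,-0.1],[0,0,0,0,0,0,-0.1],[0,0,0,0,0,0,-0.1],[0,0,0,0,0,0,-0.1],[0,0,0,0,0,0,-0.1]]]' 10; python3 t.py .77 .78 .79 .80 .81
python3 - <<'E'
from h import *
p,d=imaging.camera('side');a=p[100:320,140:420,::-1];p,d=imaging.camera('wrist');cv2.imwrite('pics/s9.png',np.hstack([cv2.resize(a,(400,314)),cv2.resize(p[:240,170:475,::-1],(400,314))]))
E
```

```text
clock: 6.12
eef_pos: [544.4, -72.9, 266.4]
eef_rot: [-1.57, 0.004, 0.26]
wrist_force: [-1.6, -0.8, -0.5]
finger_gap: 43.4
clock 6.12 theta est 0.757 r 225.9 vs 225.8 side 0.0 F [-1.6 -0.8 -0.5] gap 43.4
0.77 [ 0.  -1.8  2.4]
0.78 [ 0.  -3.1  4.2]
0.79 [ 0.  -4.5  6. ]
0.8 [ 0.  -5.8  7.9]
0.81 [ 0.  -7.1  9.7]
```

View pics/s9.png

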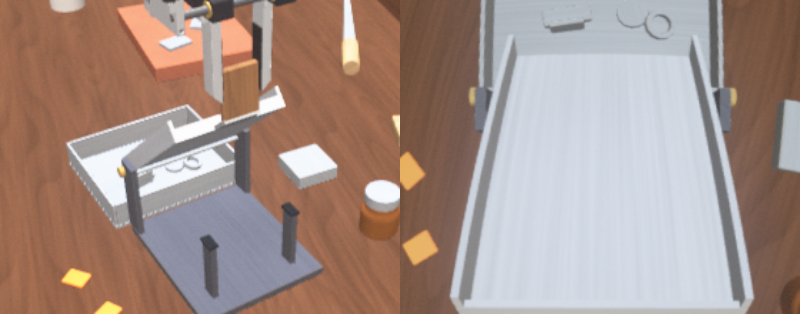

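The tray is empty, and I can see the disc, ring and ingot in the pan. I'll let things settle and check for the plate.

```bash
python3 -m handwheel '[[[0,0,0,0,0,0,-0.1],[0,0,0,0,0,0,-0.1],[0,0,0,0,0,0,-0.1],[0,0,0,0,0,0,-0.1]]]' 10; python3 t.py .73 .705 .68 .655 .63
python3 - <<'E'
from h import *
p,d=imaging.camera('scene');a=p[130:270,360:520,::-1];p,d=imaging.camera('wrist');cv2.imwrite('pics/s10.png',np.hstack([cv2.resize(a,(400,350)),cv2.resize(p[:100,220:430,::-1],(400,350))]))
E
```

```text
clock: 6.55
eef_pos: [544.4, -72.9, 266.4]
eef_rot: [-1.57, 0.004, 0.26]
wrist_force: [-1.0, -1.4, -1.3]
finger_gap: 43.8
clock 6.55 theta est 0.757 r 225.9 vs 225.8 side 0.0 F [-1.  -1.4 -1.3] gap 43.8
0.73 [-0.   3.9 -4.6]
0.705 [-0.   7.5 -8.9]
0.68 [ -0.   11.3 -13.1]
0.655 [ -0.   15.2 -17.2]
0.63 [ -0.   19.1 -21.2]
```

View pics/s10.png

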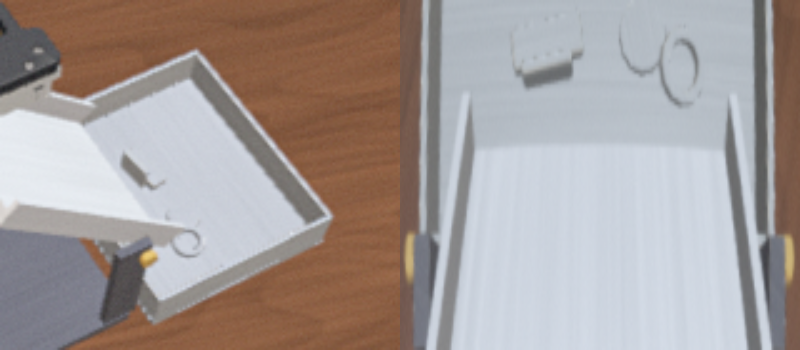

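All four are in the pan and at rest, with the plate against the ingot in the right panel near (545,45) and the disc and ring near (660,50). I'll lower the tray gently.

```bash
python3 -m handwheel '[[[0,3.9,-4.6,0,0,0,-0.1],[0,7.5,-8.9,0,0,0,-0.1],[0,11.3,-13.1,0,0,0,-0.1],[0,15.2,-17.2,0,0,0,-0.1],[0,19.1,-21.2,0,0,0,-0.1]]]' 10; python3 t.py .6 .575 .55 .525 .5
```

```text
clock: 7.07
eef_pos: [549.9, -93.8, 246.6]
eef_rot: [-1.57, 0.004, 0.26]
wrist_force: [-1.4, -0.4, -0.8]
finger_gap: 43.7
clock 7.07 theta est 0.627 r 225.6 vs 225.8 side 0.0 F [-1.4 -0.4 -0.8] gap 43.7
0.6 [-0.   4.3 -4.3]
0.575 [-0.   8.4 -8.1]
0.55 [ -0.   12.7 -11.7]
0.525 [ -0.   17.1 -15.3]
0.5 [ -0.   21.6 -18.8]
```

```bash
python3 -m handwheel '[[[0,4.3,-4.3,0,0,0,-0.1],[0,8.4,-8.1,0,0,0,-0.1],[0,12.7,-11.7,0,0,0,-0.1],[0,17.1,-15.3,0,0,0,-0.1],[0,21.6,-18.8,0,0,0,-0.1]]]' 10; python3 t.py .475 .45 .425 .4 .375
```

```text
clock: 7.48
eef_pos: [554.8, -112.2, 224.4]
eef_rot: [-1.57, 0.004, 0.26]
wrist_force: [-2.1, 2.5, -2.9]
finger_gap: 44.3
clock 7.48 theta est 0.497 r 225.8 vs 225.8 side 0.1 F [-2.1  2.5 -2.9] gap 44.3
0.475 [-0.1  4.  -3. ]
0.45 [-0.1  8.6 -6.2]
0.425 [-0.  13.3 -9.3]
0.4 [ -0.   18.1 -12.3]
0.375 [ -0.   23.  -15.2]
```

```bash
python3 -m handwheel '[[[0,4,-3,0,0,0,-0.1],[0,8.6,-6.2,0,0,0,-0.1],[0,13.3,-9.3,0,0,0,-0.1],[0,18.1,-12.3,0,0,0,-0.1],[0,23,-15.2,0,0,0,-0.1]]]' 10; python3 t.py .345 .32 .295 .27 .245
```

```text
clock: 7.9
eef_pos: [558.7, -127.2, 201.0]
eef_rot: [-1.57, 0.004, 0.26]
wrist_force: [-0.1, 1.6, -0.5]
finger_gap: 44.3
clock 7.9 theta est 0.373 r 225.8 vs 225.8 side 0.1 F [-0.1  1.6 -0.5] gap 44.3
0.345 [-0.1  5.5 -3. ]
0.32 [-0.1 10.5 -5.6]
0.295 [-0.1 15.6 -8.1]
0.27 [ -0.   20.7 -10.4]
0.245 [ -0.   25.9 -12.7]
```

```bash
python3 -m handwheel '[[[0,5.5,-3,0,0,0,-0.1],[0,10.5,-5.6,0,0,0,-0.1],[0,15.6,-8.1,0,0,0,-0.1],[0,20.7,-10.4,0,0,0,-0.1],[0,25.9,-12.7,0,0,0,-0.1]]]' 10; python3 t.py .22 .195 .17 .15 .13
python3 - <<'E'
from h import *
p,d=imaging.camera('side');cv2.imwrite('pics/s11.png',cv2.resize(p[140:340,180:440,::-1],None,fx=2.8,fy=2.8))
E
```

```text
clock: 8.32
eef_pos: [562.0, -139.7, 174.6]
eef_rot: [-1.57, 0.003, 0.26]
wrist_force: [-0.9, 0.9, -1.7]
finger_gap: 43.8
clock 8.32 theta est 0.243 r 225.9 vs 225.8 side 0.1 F [-0.9  0.9 -1.7] gap 43.8
0.22 [-0.1  4.8 -1.8]
0.195 [-0.1 10.1 -3.8]
0.17 [-0.1 15.4 -5.6]
0.15 [-0.1 19.7 -7. ]
0.13 [-0.1 24.  -8.3]
```

View pics/s11.png

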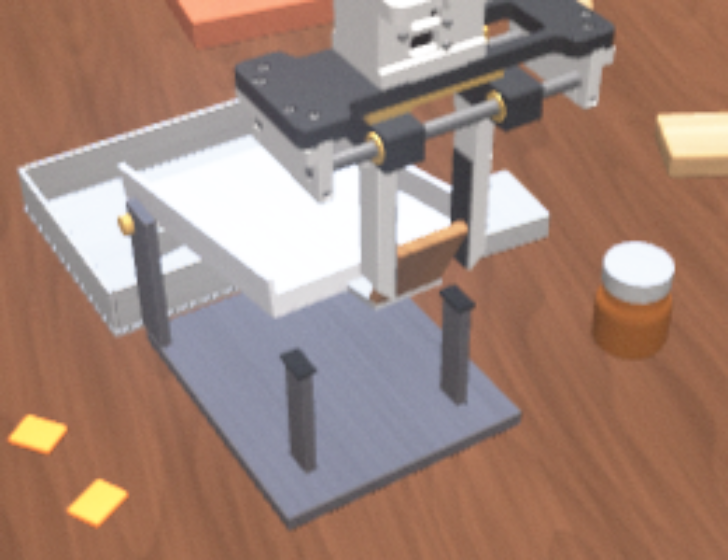

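The hold is unchanged and the stand is in the same place as before. I'll continue to 0.13 rad.

```bash
python3 -m handwheel '[[[0,4.8,-1.8,0,0,0,-0.1],[0,10.1,-3.8,0,0,0,-0.1],[0,15.4,-5.6,0,0,0,-0.1],[0,19.7,-7,0,0,0,-0.1],[0,24,-8.3,0,0,0,-0.1]]]' 6; python3 t.py .11 .095 .08 .065 .05
```

```text
clock: 8.78
eef_pos: [564.2, -148.1, 149.2]
eef_rot: [-1.57, 0.003, 0.26]
wrist_force: [1.4, 1.7, -1.3]
finger_gap: 44.0
clock 8.78 theta est 0.124 r 225.9 vs 225.8 side 0.1 F [ 1.4  1.7 -1.3] gap 44.0
0.11 [-0.1  3.  -0.8]
0.095 [-0.1  6.3 -1.6]
0.08 [-0.1  9.6 -2.4]
0.065 [-0.1 12.9 -3.1]
0.05 [-0.1 16.2 -3.8]
```

```bash
python3 -m handwheel '[[[0,3,-0.8,0,0,0,-0.1],[0,6.3,-1.6,0,0,0,-0.1],[0,9.6,-2.4,0,0,0,-0.1],[0,12.5,-3.1,0,0,0,-0.1],[0,15,-3.6,0,0,0,-0.1]]]' 6; python3 t.py .04 .03 .02 .01 0
```

```text
clock: 9.2
eef_pos: [565.1, -151.6, 134.0]
eef_rot: [-1.57, 0.003, 0.26]
wrist_force: [1.3, 2.0, -1.2]
finger_gap: 44.0
clock 9.2 theta est 0.054 r 225.8 vs 225.8 side 0.1 F [ 1.3  2.  -1.2] gap 44.0
0.04 [-0.1  3.1 -0.6]
0.03 [-0.1  5.4 -1. ]
0.02 [-0.1  7.6 -1.4]
0.01 [-0.1  9.8 -1.8]
0.0 [-0.1 12.  -2.1]
```

```bash
python3 -m handwheel '[[[0,2.5,-0.5,0,0,0,-0.1],[0,4.7,-0.9,0,0,0,-0.1],[0,6.5,-1.2,0,0,0,-0.1],[0,8,-1.5,0,0,0,-0.1],[0,9.3,-1.7,0,0,0,-0.1]]]' 6; python3 t.py .01 0 -.005 -.01
```

```text
clock: 9.62
eef_pos: [565.6, -153.2, 124.5]
eef_rot: [-1.57, 0.003, 0.26]
wrist_force: [1.2, 1.0, -1.3]
finger_gap: 43.8
clock 9.62 theta est 0.012 r 225.8 vs 225.8 side 0.1 F [ 1.2  1.  -1.3] gap 43.8
0.01 [-0.1  0.4 -0.1]
0.0 [-0.1  2.6 -0.4]
-0.005 [-0.1  3.7 -0.6]
-0.01 [-0.1  4.9 -0.7]
```

```bash
python3 -m handwheel '[[[0,0.6,-0.1,0,0,0,-0.1],[0,1.2,-0.2,0,0,0,-0.1],[0,1.8,-0.3,0,0,0,-0.1],[0,2.2,-0.4,0,0,0,-0.1],[0,2.2,-0.4,0,0,0,-0.1]]]' 6; python3 t.py 0 -.005 -.01;python3 - <<'E'
from h import *
p,d=imaging.camera('side');cv2.imwrite('pics/s12.png',cv2.resize(p[140:340,180:440,::-1],None,fx=2.8,fy=2.8))
E
```

```text
clock: 10.03
eef_pos: [565.8, -153.8, 123.4]
eef_rot: [-1.57, 0.003, 0.26]
wrist_force: [-3.2, 1.4, 7.2]
finger_gap: 43.9
clock 10.03 theta est 0.006 r 226.2 vs 225.8 side 0.2 F [-3.2  1.4  7.2] gap 43.9
0.0 [-0.2  1.5  0.2]
-0.005 [-0.2  2.6  0. ]
-0.01 [-0.2  3.7 -0.1]
```

View pics/s12.png

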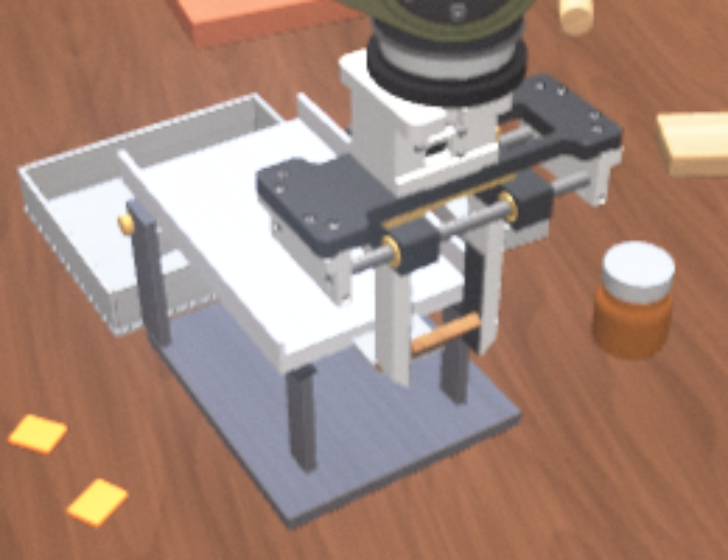

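The upward force has risen to +7 N and the image matches the starting pose, so the tray is on its stop. I'll open in place, then retreat upward.

```bash
python3 -m handwheel '[[[0,0,0,0,0,0,0],[0,0,0,0,0,0,0.1],[0,0,0,0,0,0,0.25],[0,0,0,0,0,0,0.3],[0,0,0,0,0,0,0.3]]]' 6; python3 t.py
```

```text
clock: 10.5
eef_pos: [565.7, -153.9, 123.2]
eef_rot: [-1.57, 0.003, 0.26]
wrist_force: [0.4, -0.4, -0.5]
finger_gap: 60.7
clock 10.5 theta est 0.006 r 226.3 vs 225.8 side 0.1 F [ 0.4 -0.4 -0.5] gap 60.7
```

```bash
python3 -m handwheel '[[[0,-10,-1,0,0,0,0.4],[0,-30,-3,0,0,0,0.4],[0,-55,-5,0,0,0,0.4],[0,-80,-8,0,0,0,0.4],[0,-105,-10,0,0,0,0.4]]]'; python3 -m handwheel '[[[0,-15,-30,0,0,0,0.4],[0,-30,-60,0,0,0,0.4],[0,-30,-60,0,0,0,0.4],[0,-30,-60,0,0,0,0.4]]]'
python3 - <<'E'
from h import *
T={}
for n in ['scene','side','wrist']:
    p,d=imaging.camera(n);cv2.imwrite(f'pics/{n}9.png',p[:,:,::-1]);T[n]=(p[:,:,::-1],d)
cv2.imwrite('pics/f1.png',np.hstack([cv2.resize(T['scene'][0][110:350,260:520],(400,370)),cv2.resize(T['side'][0][130:340,160:390],(400,370))]))
for n in ['scene','side']:
    for k,d in (('before',np.load(f'pics/{n}0d.npy')),('after',T[n][1])):
        P=cloud(n,d);c=np.array([508.8,62.5]);y=np.radians(14.65)
        q=P[...,:2]-c;X=q@[np.cos(y),np.sin(y)];Y=q@[-np.sin(y),np.cos(y)]
        o=[np.median(P[...,2][(abs(X)<55)&(Y>a)&(Y<a+20)&(P[...,2]>90)&(P[...,2]<150)&(d>0)]).round(1) for a in (-165,-80,0)]
        print(n,k,o)
    A=cv2.imread(f'pics/{n}0.png');print(n)
E
```

```text
clock: 10.92
eef_pos: [568.5, -163.7, 230.2]
eef_rot: [-1.571, 0.003, 0.26]
wrist_force: [0.1, -0.3, -0.5]
finger_gap: 66.3
clock: 11.25
eef_pos: [584.0, -222.8, 261.0]
eef_rot: [-1.571, 0.002, 0.258]
wrist_force: [1.3, 0.0, -1.2]
finger_gap: 65.7
scene before [np.float64(100.7), np.float64(101.8), np.float64(100.6)]
scene after [np.float64(100.8), np.float64(100.6), np.float64(100.6)]
scene
side before [np.float64(98.3), np.float64(99.0), np.float64(98.2)]
side after [np.float64(98.3), np.float64(98.2), np.float64(98.2)]
side
```

View pics/f1.png

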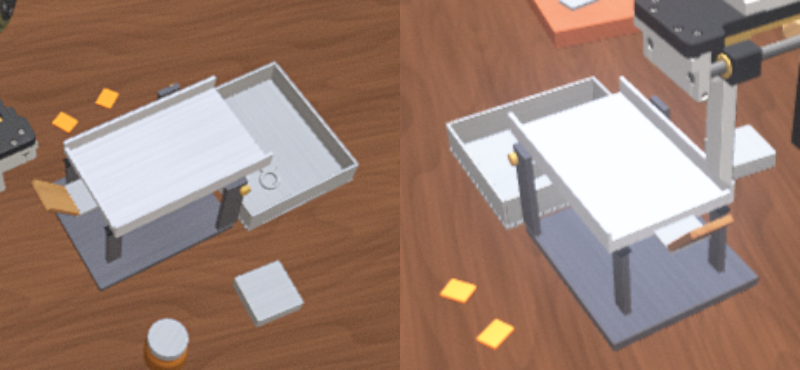

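View pics/wrist9.png

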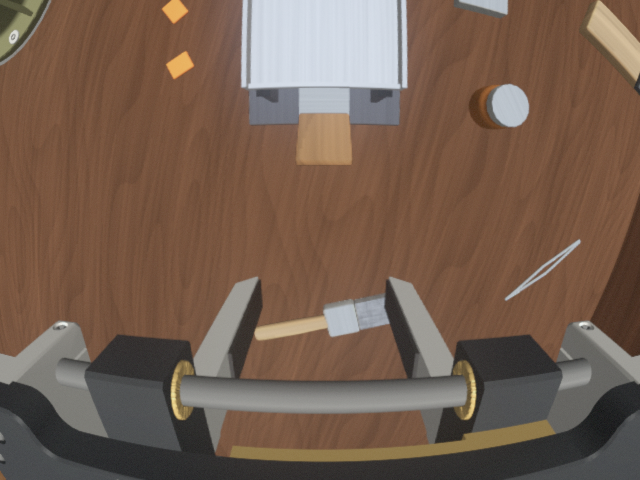

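The tray floor heights match the start (level). The pan, jar, block and brush are in place, the gripper is clear, and the castings were seen at rest in the pan. I'll hand the job in.

```bash
python3 -c "
from cell import order,read_state
print(read_state()['wrist_force']);print(order.sign_off())"
```

```text
[-0.7461671   0.36549403 -0.1558406 ]
the job is handed in; nothing more can be done
None
```

I gripped the paddle across its width at 10 N and raised the tray to about 0.76 rad, where all four castings slid together into the pan. I then lowered the tray at about 0.3 rad/s, slower near the end, onto its stop. It touched with about 7 N on the wrist. I let go and backed the gripper away, and handed in at about 11.4 s of the 45 s allowed.

**Last checks:**
- **Tray:** its floor height was within about 1 mm of the starting view in both fixed cameras, so it is level and fully down.
- **Bench things:** the stand, pan, jar, block and brush looked unmoved by eye; I did not measure their displacement.
- **Gripper:** it was clear of everything, with the wrist force near zero.
- **Castings:** with the tray still at 0.76 rad, all four showed in the pan, the plate touching the ingot. In the final views the level tray hid part of the pan and only the ring was clearly visible, so the other three rest on the earlier view.

No check failed or disagreed.

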